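Find the hidden release notch and pop the test tray open

TASK

Open the board tray of the test fixture: keeping the fingers closed, set the fingertips on top of the black rail on the fixture's top front edge, right at the yellow end block, and slide them along the rail towards the grey end block until they find the notch; then press the spring key inside the notch down until the blue-fronted tray pops out. Let the key come back up, back away and leave the tray out; do not pick up, push or disturb the spool, bottle, meter or screwdriver.

Things in the scene. Friction and masses are not known exactly. Their poses are not given: they have to be found in the camera images.
- fixture: Light grey board test fixture, fixed to the bench, 220 deep (its x) x 330 wide (its y) x 70 mm high. Origin: centre of its underside, z up; its front, with the tray, faces its own -x. A straight black rail 22 mm wide (x -110 to -88 mm) runs along the top front edge, 20 mm proud of the flat top, between a yellow (+y) and a grey (-y) end block.
- rail_mid (a point): Rail top centre line, midway along the exposed rail (fixture x -99, y 0, 90 mm above the bench); axes as the fixture, y towards the yellow block. One notch, a full gap 30 mm long with upright sides, open front and back, has its centre anywhere from y +15 to -60 mm here (not reported). Fingers wider than the gap must be turned so their narrow side lies along the rail.
- rail_start (a point): Yellow end of the exposed rail: centre line, rail-top height, at the face of the yellow block, 85 mm from rail_mid (the grey block's face is 85 mm the other way; both blocks are 80 mm long, 26 mm wide, 2 mm higher than the rail). The rail from here to the notch is rail_a. Axes as the fixture.
- tray_front (a point): Centre of the outside face of the tray's blue front panel (238 mm wide, 38 mm high), 39 mm above the bench; moves out with the tray towards the fixture's -x.
- tray (a joint): How far the sprung tray is out, m: 0 latched shut, 0.030 fully out. When let go it pops out by its own spring within about a second and stays out; it cannot be pulled while latched.
- key (a joint): How far the spring key in the notch is pressed down, m: 0 up, 0.006 fully down. The key is near-black, 20 x 28 mm, fills the gap; its flat top lies 10 mm below the rail top when up. It starts to move at about 2.5 N, takes about 5 N fully down, lets the tray go when about 4 mm down and springs back up.
- spool: Bystander: loose aluminium solder-wire spool standing on end on top of the fixture towards the back, 50 mm across, 28 mm high (top 98 mm above the bench). Origin: centre of its underside.
- flux: Bystander: loose small white bottle with blue cap, 36 mm across, 75 mm high, upright on the bench. Origin: centre of its underside.
- meter: Bystander: loose yellow multimeter lying flat, 150 x 75 x 35 mm with a 6 mm black dial on top. Origin: centre of its underside, x along its length.
- driver: Bystander: loose screwdriver with red handle lying on the bench, 180 mm long. Its x axis runs along it, handle to -x.

How it is judged:
By the outcome, as a careful person would: the job done as asked, in the order asked, and still so for the second after the job is handed in, with the robot touching nothing.
It also fails if it takes over 51 s, if anything falls off the work surface, if the arm or the gripper's body presses on something with over 40 N, if the wrist force passes 120 N, or if a joint passes its speed limit or range.

ROBOT

A 7-joint arm with a two-finger parallel gripper is mounted at the origin on the work surface. World frame = base frame: x ahead of the robot, y to its left, z up, the work surface at z = 0. Lengths are in m, angles in rad, forces in N, time in s.
With the tool pointing down it reaches from about 0.4 to 0.85 m from the base axis. Payload 10.4 kg.
Tool frame: the origin (TCP) lies between the finger pads; the fingertips stand 22 mm ahead of it and the grasp point (between the pads) lies 3 mm ahead of it; z points along the fingers, y is the line along which they close (so a half turn about z gives the same grasp; the last joint's range is limited). The gripper opens to 85 mm and grips with 20 to 120 N. Pads are 22 mm wide; open, the fingers measure 114 mm over their backs; the gripper's body (76 mm by 85 mm) begins 54 mm behind the grasp point. The pads swing forward as they close: fully open they stand 13 mm farther back than shut.
Start: joints at [-0.023, 0.332, -0.065, 1.46, 0.022, 1.35, -0.088], TCP at [0.625, 0, 0.253] pointing down, gripper open.
Joint ranges: [-2.6, 2.6], [-0.5, 2.12], [-1.47, 1.34], [0.16, 2.42], [-1.27, 4.41], [0.06, 2.06], [-2.6, 2.6]. Speed limits (rad/s): [2.22, 2.22, 2.79, 2.79, 3.14, 3.14, 3.14].

INTERFACE

Orientations are given as a unit quaternion [x, y, z, w].
In Python, from workcell import manip, camera, ticket, boxes_of, outline_of gives the robot as it stands.
- The arm moves only by the tool carry_out, never from a script. Its argument "deltas" is a list of rows, each a list of 5 numbers: the shift along the tool's x, y, z as a fraction of full scale, then the turn about the tool's z as a fraction of full scale, then the opening, from -1 (shut) to 1 (fully open), so that 0 is half open. In form: [[tx, ty, tz, spin, gripper], ...]. A call has 1 to 20 rows; each row is the pose to reach, as a shift and turn from the pose commanded when the call began, along the tool's axes at that moment; what a row does not reach only later rows make up. Full scale, the value 1, is 150 mm for a shift and 30 degrees for a turn. A row lasts 1/8 s, in which the tool goes at most 62.5 mm and 10.7 degrees, less where a joint would pass 70% of its speed; a pose out of reach is approached as far as the arm can. A call with a number of a shift or a turn outside -1 to 1 is refused whole. A call with a gripper value outside its range is refused whole. The fingers move at their own pace and stop on an object; "force" is the grip in N (left out, the last holds). Time passes only in rows, so rows that repeat a pose let the fingers close. It gives the time, the measured TCP pose, the force, the opening and the grip force at its end, in the units of the state.
- manip.get_obs(): the state, without advancing time (a new reading comes with each control period).
- camera(name): name is "scene" or "side" or "wrist"; returns a dict with "img" (384x512x3 uint8, red, green, blue), "depth" (384x512 float32, m along the optical axis (not along the pixel's ray), 0 where there is no reading), "vertical_fov" (degrees; the focal length in pixels is half the picture's height over the tangent of half this angle, whatever the lens; pixels are square), "cx", "cy" (the principal point, pixels), "R" (3x3) and "t" (3): a world point X has camera coordinates R X + t. Camera axes: x right, y down, z forward; pixel columns grow to the right and rows downward; lengths in m; the calibration is good to about 2 mm. The wrist camera is an equidistant fisheye: a pixel r from the principal point sees the ray r / f radians off the axis. A picture is of the moment at which its call begins.
- ticket.hand_in(): hands the job in; it is judged then, once.
Trained networks look in a picture, given as the dict that the camera call returned (one of the last four; its "shot" number tells which), for a name from the list of things; names that differ only in an ending like _2 or _b are one class to them, and where a whole thing is asked for, a point or a joint stands for the part that bears it (a point fixed in the world has none). Each returns a list of dicts, best first, with "conf" (0 to 1); they miss things now and then, are a little off and sometimes report something else, mostly with a low value. They report only what shows in the picture. A call takes as long as a camera call.
- boxes_of(query, picture): "position" ([x, y, z] in m, in world coordinates, good to about 4 mm: the middle of the surface that is visible of it).
- outline_of(query, picture): "region" (384x512 bool, what is visible of it).
The state is a dict: "clock": time; "joint_pos": joint angles; "joint_velocities": joint speeds; "tau": joint torques, N m; "position": TCP position; "ee_rot": TCP orientation; "ft_force": force on the tool from outside, world axes, zero at the start; "torque": the same for the moment, N m; "grip_width": opening from 0.0 (shut) to 1.0 (fully open); "grasp_force": force on a finger pad.
Only numpy, scipy, OpenCV 4.12 (cv2) and the standard library are available. Lean on these libraries where they do the work, as an engineer would, in place of code of your own. Each camera call takes 0.05 s, during which the arm holds its last target. There are 200 camera calls.

## Working session

There is one attempt and no reset: what is moved stays moved. The work goes in short steps, Python scripts to look and compute and a tool call to move; the robot and the scene stay as the last step left them, time stands still between calls to the robot, and variables do not carry over. Pictures are saved under pics/ and viewed, at most 10 in all, crops included, and the job is handed in when it is done.

Besides the shell and the picture viewer there is one more tool, called after "Call:" by a JSON object that holds its "method" and its "body", one argument or row to a line. carry_out: Moves the arm, as the interface text tells. Its arguments: {"type":"object","properties":{"deltas":{"type":"array","items":{"type":"array","items":{"type":"number"}}},"force":{"type":"number"}},"required":["deltas"]}

```bash
mkdir -p pics; cat > h.py <<'E'
import numpy as np, cv2
from workcell import manip, camera, ticket, boxes_of, outline_of
def cloud(p):
    h,w=p["depth"].shape; f=h/2/np.tan(np.radians(p["vertical_fov"])/2)
    u,v=np.meshgrid(np.arange(w),np.arange(h)); z=p["depth"]
    c=np.stack([(u-p["cx"])/f*z,(v-p["cy"])/f*z,z],-1)
    X=(c-p["t"])@p["R"]; X[z<=0]=np.nan; return X
E
python3 - <<'E'
from h import *
ims=[]
for n in("scene","side"):
    p=camera(n); ims.append(p["img"]); X=cloud(p); print(n,p["R"].round(2).tolist(),p["t"].round(3))
    for q in("fixture","rail_mid","rail_start","tray_front","key","tray","spool","flux","meter","driver"):
        b=boxes_of(q,p); print(q,[(np.round(d["position"],3).tolist(),round(d["conf"],2)) for d in b[:2]])
    np.savez("%s.npz"%n,X=X,img=p["img"])
    cv2.imwrite(f"pics/{n}.png",cv2.cvtColor(p["img"],cv2.COLOR_RGB2BGR))
o=manip.get_obs();print(o)
E
```

```text
scene [[0.23, 0.97, 0.01], [0.84, -0.19, -0.51], [-0.49, 0.12, -0.86]] [-0.215 -0.44   1.618]
fixture [([0.618, -0.052, 0.071], 0.97)]
rail_mid [([0.621, -0.052, 0.068], 0.69)]
rail_start [([0.623, -0.05, 0.069], 0.78)]
tray_front [([0.523, -0.397, 0.037], 0.53)]
key [([0.495, -0.07, 0.079], 0.55)]
tray []
spool [([0.655, -0.113, 0.096], 0.65)]
flux []
meter [([0.525, -0.394, 0.038], 0.75)]
driver [([0.557, 0.549, 0.024], 0.61)]
side [[-0.89, -0.45, -0.02], [-0.21, 0.47, -0.86], [0.39, -0.76, -0.51]] [0.535 0.154 0.967]
fixture [([0.575, 0.028, 0.071], 0.81)]
rail_mid [([0.574, 0.027, 0.071], 0.77)]
rail_start [([0.575, 0.032, 0.064], 0.94)]
tray_front [([0.494, -0.006, 0.042], 0.67), ([0.576, 0.027, 0.075], 0.18)]
key []
tray [([0.487, -0.008, 0.038], 0.8), ([0.533, 0.558, 0.019], 0.39)]
spool [([0.648, -0.102, 0.084], 0.59)]
flux [([0.448, 0.369, 0.043], 0.76)]
meter []
driver [([0.535, 0.559, 0.019], 0.66)]
{'clock': 1.1, 'joint_pos': array([-0.02260701,  0.33217409, -0.0647276 ,  1.46007396,  0.02158784,
        1.34992182, -0.08850393]), 'joint_velocities': array([-2.89315125e-06,  6.29104352e-04,  2.36255964e-03, -4.79337148e-05,
       -1.17109356e-03,  1.70809133e-03, -1.64043781e-03]), 'tau': array([-9.74593568e-04, -6.25249028e+01,  4.80773533e-02, -3.91834831e+01,
        1.64293929e-02,  1.95781002e-03, -1.65883290e-05]), 'position': array([6.25022386e-01, 4.23355520e-05, 2.53366226e-01]), 'ee_rot': array([7.07096456e-01, 7.07117103e-01, 5.52138135e-05, 2.62857787e-05]), 'ft_force': array([-0.24482708,  0.66715675, -0.47184334]), 'torque': array([-0.04799584,  0.00281105,  0.01220275]), 'grasp_force': 0.0, 'grip_width': 0.9976096597252095}
```

View pics/scene.png

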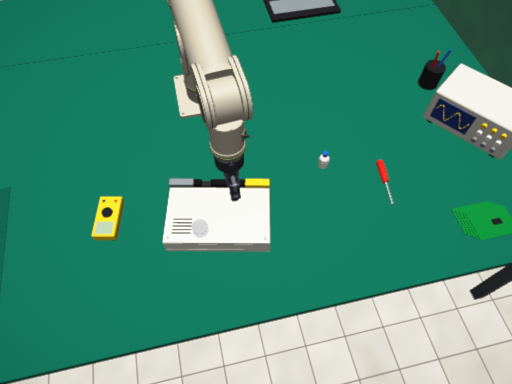

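View pics/side.png

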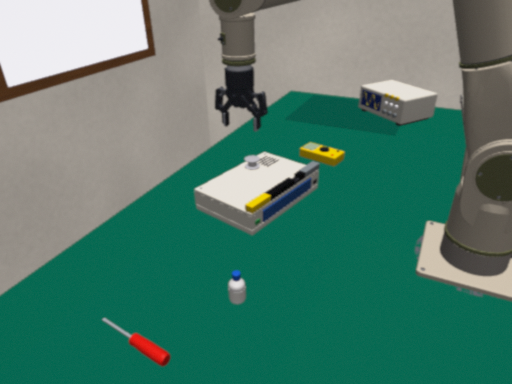

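The scene picture shows the fixture at about (220,215), its rail along the near edge with yellow at (257,183) and grey at (182,183). A dark key region shows near (197,183). The side view shows the same rail, from yellow (258,202) to grey (307,170). Next I fit the fixture pose.

```bash
python3 - <<'E'
from h import *
for n in("scene","side"):
    d=np.load(n+".npz"); X=d["X"]; im=d["img"].astype(int); hsv=cv2.cvtColor(d["img"],cv2.COLOR_RGB2HSV)
    near=(abs(X[...,0]-0.6)<.2)&(abs(X[...,1]+.05)<.25)
    top=near&(abs(X[...,2]-.070)<.006)&(hsv[...,1]<60)&(hsv[...,2]>150)
    P=X[top][:,:2].astype(np.float32); r=cv2.minAreaRect(P); print(n,"top",len(P),r, X[top][:,2].mean())
    hi=near&(X[...,2]>.084)&(X[...,2]<.1)&(X[...,0]<.56)
    yel=hi&(hsv[...,1]>150)&(hsv[...,2]>120); blk=hi&(hsv[...,2]<70); gry=hi&(hsv[...,2]>70)&(hsv[...,1]<90)
    for nm,m in(("yel",yel),("blk",blk),("gry",gry)):
        Q=X[m]; 
        if len(Q)>4: print(nm,len(Q),Q.mean(0).round(4),Q.min(0).round(4),Q.max(0).round(4),cv2.minAreaRect(Q[:,:2].astype(np.float32)))
    Q=X[yel|blk|gry]; c=np.polyfit(Q[:,1],Q[:,0],1); print("line x=",c)
    m=near&(X[...,0]<.54)&(X[...,2]>.07)&(X[...,2]<.084)&(hsv[...,2]<70)
    print("low dark",m.sum(),X[m].mean(0).round(4))
    r0,c0=(165,160) if n=="scene" else (140,190)
    cr=d["img"][r0:r0+95,c0:c0+140]; cv2.imwrite(f"pics/{n}_c.png",cv2.resize(cr[...,::-1],(784,532),interpolation=cv2.INTER_CUBIC))
E
```

```text
scene top 5314 ((0.6061055064201355, -0.05016660690307617), (0.3302215039730072, 0.2034607231616974), 76.84876251220703) 0.07032050410740838
yel 181 [0.5312 0.096  0.0915] [0.51   0.0568 0.084 ] [0.5531 0.1354 0.0992] ((0.5312570929527283, 0.0957951694726944), (0.07576707750558853, 0.02948784828186035), 77.39962005615234)
blk 210 [ 0.5004 -0.0315  0.09  ] [ 0.4712 -0.112   0.0841] [0.5319 0.0577 0.095 ] ((0.5007638335227966, -0.02676013857126236), (0.17058482766151428, 0.02616623416543007), 76.50276184082031)
gry 180 [ 0.4743 -0.1433  0.0918] [ 0.4512 -0.1843  0.0848] [0.5115 0.0581 0.0989] ((0.4937050938606262, -0.06477328389883041), (0.24685515463352203, 0.027134716510772705), 75.5740966796875)
line x= [0.23559413 0.50813519]
low dark 70 [ 0.4976 -0.058   0.0799]
side top 2853 ((0.6039440631866455, -0.04695093631744385), (0.33402296900749207, 0.21010752022266388), 77.79147338867188) 0.06943622032893175
yel 175 [0.5273 0.1031 0.0905] [0.5097 0.0565 0.0843] [0.5487 0.14   0.0946] ((0.5286786556243896, 0.09703530371189117), (0.08469986915588379, 0.026967430487275124), 75.06588745117188)
blk 193 [ 0.4986 -0.0154  0.0885] [ 0.4545 -0.1578  0.0841] [0.5249 0.06   0.0929] ((0.4913526773452759, -0.05140404403209686), (0.22446095943450928, 0.021519862115383148), 75.73766326904297)
gry 167 [ 0.4813 -0.108   0.0901] [ 0.4517 -0.1871  0.0853] [0.5512 0.1318 0.0937] ((0.5001043677330017, -0.02500872313976288), (0.32869067788124084, 0.027509454637765884), 76.68435668945312)
line x= [0.23429324 0.50390967]
low dark 152 [ 0.4878 -0.0398  0.0786]
```

View pics/scene_c.png

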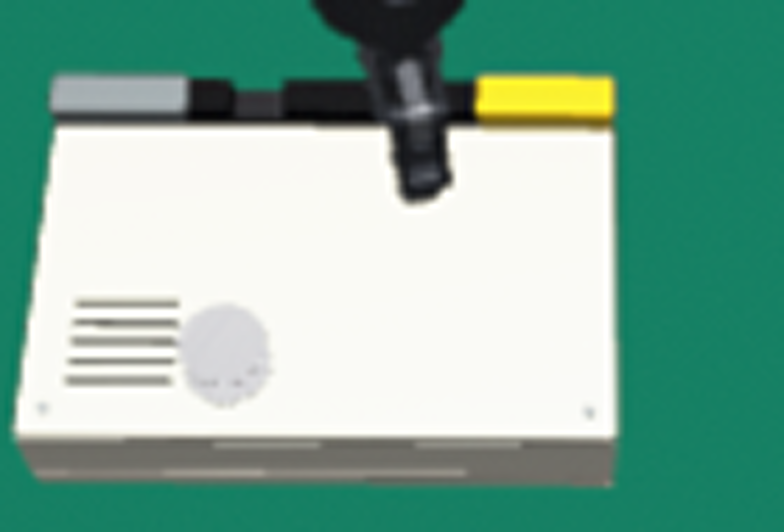

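Fit: fixture yaw is about -13°, rail_mid about (0.501, -0.026), rail_start about (0.520, 0.057). In the crop the gap is at (257,103), about y' -44 mm. Next: close the fingers and go above the yellow end.

Call:
{"method": "carry_out", "body": {
  "deltas": [
    [0.1,-0.25,0.1,0.15,-1],
    [0.2,-0.5,0.2,0.3,-1],
    [0.28,-0.725,0.4,0.433,-1],
    [0.28,-0.725,0.55,0.433,-1],
    [0.28,-0.725,0.68,0.433,-1],
    [0.28,-0.725,0.68,0.433,-1],
    [0.28,-0.725,0.68,0.433,-1],
    [0.28,-0.725,0.68,0.433,-1]
  ],
  "force": 40
}}

```text
clock: 2.1
position: [0.5169, 0.042, 0.1523]
ee_rot: [0.783, 0.623, 0.001, 0.0]
ft_force: [0.7, -0.2, -0.4]
grip_width: -0.003
grasp_force: 0.0
```

```bash
python3 - <<'E'
from h import *
o=manip.get_obs();print(o["clock"],o["position"],o["ee_rot"],o["ft_force"],o["grip_width"],o["torque"])
a=[]
for n in("wrist","side"):
    p=camera(n); a.append(p["img"])
    if n=="side":
        X=cloud(p); np.savez("side2.npz",X=X,img=p["img"])
    else: print(p["vertical_fov"],p["cx"],p["cy"])
    for q in("key","rail_mid"): print(n,q,[(np.round(d["position"],3).tolist(),round(d["conf"],2)) for d in boxes_of(q,p)[:2]])
s=cv2.resize(a[1][110:240,190:350],(460,374),interpolation=cv2.INTER_CUBIC)
w=cv2.resize(a[0],(340,255))
out=np.zeros((374,800,3),np.uint8); out[:255,:340]=w; out[:,340:]=s
cv2.imwrite("pics/a.png",out[...,::-1])
p=camera("scene"); np.savez("scene2.npz",X=cloud(p),img=p["img"])
print([(np.round(d["position"],3).tolist(),round(d["conf"],2)) for d in boxes_of("key",p)[:2]])
E
```

```text
2.1 [0.51686981 0.04204636 0.15226223] [7.82600566e-01 6.22523699e-01 6.64566523e-04 3.94977380e-04] [ 0.70164533 -0.16263056 -0.39455963] -0.003016233426176406 [-0.02360582  0.05630512 -0.01255312]
65.70646984690485 256.5403985412326 192.44325985299574
wrist key [([0.602, 0.048, 0.074], 0.6)]
wrist rail_mid [([0.607, 0.049, 0.07], 0.73)]
side key []
side rail_mid [([0.569, 0.042, 0.073], 0.78)]
[([0.497, -0.068, 0.081], 0.46)]
```

View pics/a.png

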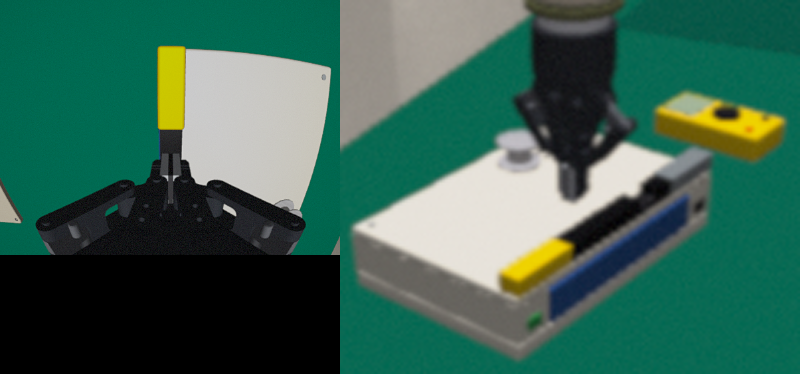

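Left, the wrist view: the closed fingers at (171,160) line up with the yellow block (171,88) and the rail. Right, the side view: the tray is shut and the notch is near the grey block, at about (650,190). Next I refine the yellow face and the centre line from the wrist depth.

```bash
cat >> h.py <<'E'
def wcloud(p):
    h,w=p["depth"].shape; f=h/2/np.tan(np.radians(p["vertical_fov"])/2)
    u,v=np.meshgrid(np.arange(w)-p["cx"],np.arange(h)-p["cy"]); r=np.hypot(u,v)+1e-9; s=np.tan(r/f)/r; z=p["depth"]
    X=(np.stack([u*s*z,v*s*z,z],-1)-p["t"])@p["R"]; X[z<=0]=np.nan; return X
ex=np.array([.974,-.225]); ey=np.array([.225,.974]); mid=np.array([.501,-.026])
E
python3 - <<'E'
from h import *
p=camera("wrist"); L=[("wrist",wcloud(p),p["img"])]
for n in("scene2","side2"):
    d=np.load(n+".npz"); L.append((n,d["X"],d["img"]))
for n,X,im in L:
    hsv=cv2.cvtColor(im,cv2.COLOR_RGB2HSV); F=np.stack([(X[...,:2]-mid)@ex,(X[...,:2]-mid)@ey],-1)*1e3
    b=(abs(F[...,0])<25)&(X[...,2]>.084)&(X[...,2]<.1)
    y=b&(hsv[...,1]>150)&(hsv[...,2]>100)&(F[...,1]>70)
    print(n,y.sum(),"yel x",np.percentile(F[y][:,0],[2,50,98]).round(1),"y",np.percentile(F[y][:,1],[1,2,98]).round(1),"z",np.median(X[y][:,2]).round(4),"slope",np.polyfit(F[y][:,1],F[y][:,0],1).round(3))
    k=b&(hsv[...,2]<70)&(abs(F[...,1])<84)&(X[...,2]<.097)
    if k.sum()>20: print(" rail x",np.percentile(F[k][:,0],[2,50,98]).round(1),"hist y",np.histogram(F[k][:,1],bins=np.arange(-90,91,10))[0],np.median(X[k][:,2]).round(4),np.polyfit(F[k][:,1],F[k][:,0],1).round(3))
E
```

```text
wrist 5216 yel x [-11.2   0.8  13. ] y [ 87.1  88.2 163.5] z 0.0915 slope [0.007 0.131]
 rail x [-9.6  0.4 10.9] hist y [  0   0   0   0   0   0  55  95  61   0   0   0   0   0  35 397 469 195] 0.0897 [0.009 0.246]
scene2 183 yel x [-11.3   3.   14.5] y [ 87.6  87.7 163.1] z 0.092 slope [0.012 0.762]
 rail x [-12.1   0.5  11.6] hist y [ 3 23 19  4  1  1 17 21 21 21 22 21 21 21 19 19 18  6] 0.0902 [0.01  0.545]
side2 188 yel x [-13.5  -4.9  10.3] y [ 88.7  89.6 167.2] z 0.091 slope [ 0.023 -6.71 ]
 rail x [-12.8  -5.    6.4] hist y [ 2 11 13 10  0  0  5 14 15 12 12 16 14 12 16 13 18  3] 0.0891 [ 0.016 -4.662]
```

Call:
{"method": "carry_out", "body": {
  "deltas": [
    [0.027,0.004,0.08,0.017,-1],
    [0.027,0.004,0.16,0.017,-1],
    [0.027,0.004,0.21,0.017,-1],
    [0.027,0.004,0.24,0.017,-1],
    [0.027,0.004,0.24,0.017,-1],
    [0.027,0.004,0.24,0.017,-1]
  ]
}}

```text
clock: 3.3
position: [0.518, 0.0459, 0.1156]
ee_rot: [0.785, 0.619, 0.0, 0.0]
ft_force: [-0.6, 0.6, 1.0]
grip_width: -0.002
grasp_force: 0.0
```

Call:
{"method": "carry_out", "body": {
  "deltas": [
    [0,0,0.01,0,-1],
    [0,0,0.015,0,-1],
    [0,0,0.02,0,-1],
    [0,0,0.02,0,-1]
  ]
}}

```text
clock: 3.8
position: [0.5177, 0.0458, 0.1123]
ee_rot: [0.785, 0.619, 0.0, 0.0]
ft_force: [-0.4, 0.9, 0.3]
grip_width: 0.0
grasp_force: 0.0
```

Call:
{"method": "carry_out", "body": {
  "deltas": [
    [0,0,0.005,0,-1],
    [0,0,0.01,0,-1],
    [0,0,0.01,0,-1]
  ]
}}

```text
clock: 4.18
position: [0.5179, 0.0458, 0.1121]
ee_rot: [0.785, 0.619, 0.0, 0.0]
ft_force: [-6.1, -0.2, 13.6]
grip_width: 0.001
grasp_force: 7.1
```

Contact on the rail at TCP z 0.112, as expected. Ease the press slightly and slide.

Call:
{"method": "carry_out", "body": {
  "deltas": [
    [0,0,-0.003,0,-1],
    [-0.04,0,-0.003,0,-1],
    [-0.08,0,-0.003,0,-1],
    [-0.12,0,-0.003,0,-1],
    [-0.16,0,-0.003,0,-1],
    [-0.2,0,-0.003,0,-1]
  ]
}}

```text
clock: 4.92
position: [0.5117, 0.0174, 0.1121]
ee_rot: [0.785, 0.619, 0.001, 0.0]
ft_force: [0.8, 4.0, 6.1]
grip_width: 0.001
grasp_force: 2.7
```

Call:
{"method": "carry_out", "body": {
  "deltas": [
    [-0.05,0,0,0,-1],
    [-0.1,0,0,0,-1],
    [-0.15,0,0,0,-1],
    [-0.2,0,0,0,-1],
    [-0.25,0,0,0,-1],
    [-0.3,0,0,0,-1],
    [-0.35,0,0,0,-1],
    [-0.4,0,0,0,-1],
    [-0.45,0,0,0,-1],
    [-0.45,0,0,0,-1]
  ]
}}

```text
clock: 6.18
position: [0.4957, -0.0494, 0.1121]
ee_rot: [0.785, 0.619, 0.001, 0.001]
ft_force: [0.2, -0.2, 6.6]
grip_width: -0.0
grasp_force: 3.4
```

Call:
{"method": "carry_out", "body": {
  "deltas": [
    [-0.02,0,0,0,-1],
    [-0.04,0,0,0,-1],
    [-0.06,0,0,0,-1],
    [-0.08,0,0,0,-1],
    [-0.1,0,0,0,-1],
    [-0.1,0,0,0,-1]
  ]
}}

```text
clock: 6.92
position: [0.491, -0.0643, 0.1109]
ee_rot: [0.786, 0.619, -0.0, -0.0]
ft_force: [0.6, 0.1, -0.6]
grip_width: 0.001
grasp_force: 0.0
```

Vertical force vanished and z dropped: this is the notch. Feel for the far wall to centre in it.

Call:
{"method": "carry_out", "body": {
  "deltas": [
    [-0.01,0,0.005,0,-1],
    [-0.02,0,0.01,0,-1],
    [-0.02,0,0.01,0,-1],
    [-0.02,0,0.01,0,-1]
  ]
}}

```text
clock: 7.42
position: [0.4908, -0.0664, 0.1097]
ee_rot: [0.785, 0.619, 0.0, 0.0]
ft_force: [-0.7, -0.9, 0.4]
grip_width: -0.005
grasp_force: 0.0
```

Call:
{"method": "carry_out", "body": {
  "deltas": [
    [-0.01,0,0,0,-1],
    [-0.02,0,0,0,-1],
    [-0.02,0,0,0,-1],
    [-0.02,0,0,0,-1]
  ]
}}

```text
clock: 7.92
position: [0.4901, -0.0694, 0.1098]
ee_rot: [0.785, 0.619, 0.0, 0.0]
ft_force: [-1.2, -0.0, -0.1]
grip_width: -0.002
grasp_force: 0.0
```

Call:
{"method": "carry_out", "body": {
  "deltas": [
    [0.014,0,0,0,-1],
    [0.014,0,0.01,0,-1],
    [0.014,0,0.025,0,-1],
    [0.014,0,0.04,0,-1],
    [0.014,0,0.04,0,-1]
  ]
}}

```text
clock: 8.55
position: [0.4904, -0.0674, 0.1035]
ee_rot: [0.785, 0.619, -0.0, -0.0]
ft_force: [0.5, 0.2, 0.1]
grip_width: -0.001
grasp_force: 0.0
```

Now press about 5 to 6 mm of key travel.

Call:
{"method": "carry_out", "body": {
  "deltas": [
    [0,0,0.01,0,-1],
    [0,0,0.02,0,-1],
    [0,0,0.03,0,-1],
    [0,0,0.04,0,-1],
    [0,0,0.046,0,-1],
    [0,0,0.046,0,-1]
  ]
}}

```text
clock: 9.3
position: [0.4907, -0.0674, 0.097]
ee_rot: [0.785, 0.619, 0.0, 0.0]
ft_force: [-0.9, 0.7, 4.2]
grip_width: 0.001
grasp_force: 2.0
```

```bash
python3 - <<'E'
from h import *
for _ in range(8): p=camera("side")
print([(np.round(d["position"],3).tolist(),round(d["conf"],2)) for d in boxes_of("tray_front",p)[:2]])
X=cloud(p);hsv=cv2.cvtColor(p["img"],cv2.COLOR_RGB2HSV)
for XX,im in((X,p["img"]),(np.load("side2.npz")["X"],np.load("side2.npz")["img"])):
    hsv=cv2.cvtColor(im,cv2.COLOR_RGB2HSV); F=((XX[...,:2]-mid)@ex)*1e3
    m=(hsv[...,0]>105)&(hsv[...,0]<130)&(hsv[...,1]>100)&(XX[...,2]>.02)&(XX[...,2]<.06)&(abs(F)<80)
    print(m.sum(),np.median(F[m]))
cv2.imwrite("pics/b.png",cv2.resize(p["img"][110:240,190:350],(640,520))[...,::-1])
print(manip.get_obs()["ft_force"])
E
```

```text
[([0.479, 0.002, 0.031], 0.65)]
460 -43.718800266634716
522 -13.79449313555742
[-0.99407188 -0.78472215  4.52492245]
```

View pics/b.png

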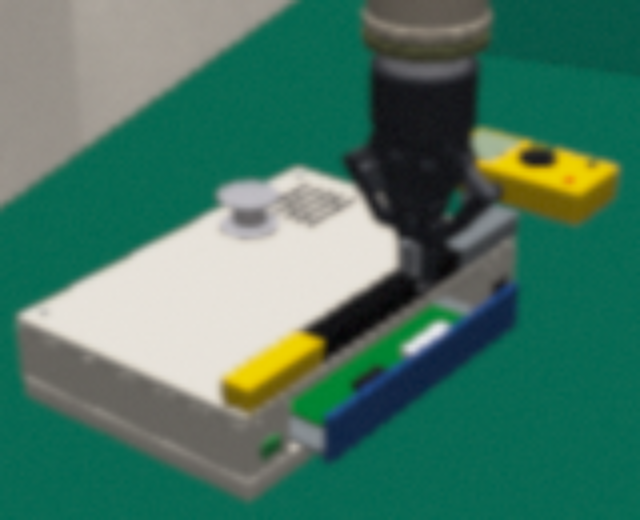

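The picture shows the tray out: the blue front runs from about (330,440) to (515,300), 30 mm out by depth. The fingers are in the notch at (420,270). Now lift straight up and away.

Call:
{"method": "carry_out", "body": {
  "deltas": [
    [0,0,-0.03,0,-1],
    [0,0,-0.08,0,-1],
    [0,0,-0.15,0,-1],
    [0,0,-0.3,0,-1],
    [0,0,-0.5,0,-1],
    [0,0,-0.7,0,-1],
    [0,0,-0.9,0,-1],
    [0,0,-0.9,0,-1],
    [0,0,-0.9,0,-1],
    [0,0,-0.9,0,-1]
  ]
}}

```text
clock: 11.0
position: [0.49, -0.0673, 0.231]
ee_rot: [0.785, 0.619, -0.001, -0.001]
ft_force: [0.3, 0.4, -0.1]
grip_width: 0.0
grasp_force: 0.0
```

```bash
python3 - <<'E'
from h import *
p=camera("side"); XX=cloud(p); hsv=cv2.cvtColor(p["img"],cv2.COLOR_RGB2HSV); F=((XX[...,:2]-mid)@ex)*1e3
m=(hsv[...,0]>105)&(hsv[...,0]<130)&(hsv[...,1]>100)&(XX[...,2]>.02)&(XX[...,2]<.06)&(abs(F)<80)
print(m.sum(),np.median(F[m]))
s=camera("scene")
for q in("spool","meter","driver","key"): print(q,[(np.round(d["position"],3).tolist(),round(d["conf"],2)) for d in boxes_of(q,s)[:1]])
o=manip.get_obs(); print(o["clock"],o["position"],o["ft_force"],abs(o["joint_velocities"]).max())
if -48<np.median(F[m])<-40 and o["position"][2]>.2: print(ticket.hand_in())
E
```

```text
465 -43.62330402534666
spool [([0.66, -0.11, 0.096], 0.63)]
meter [([0.524, -0.398, 0.037], 0.71)]
driver [([0.554, 0.548, 0.023], 0.55)]
key [([0.496, -0.07, 0.077], 0.44)]
11.3 [ 0.49051091 -0.06736252  0.23164206] [ 0.00839698 -0.36268825  0.57562233] 0.003427317291050186
the job is handed in; nothing more can be done
None
```

The tray is 30 mm out after sliding the rail from the yellow block and pressing the key; the arm is clear, spool, meter and screwdriver read within about 5 mm of before (bottle not re-measured, but the arm never went near it), and the job was handed in at 11.3 s.

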